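# Fill a wheel hub with bearing balls and set its end cap

### The arm

A 6-joint arm with a two-finger parallel gripper is mounted at the origin on the work surface. World frame = base frame: x ahead of the robot, y to its left, z up, the work surface at z = 0. Lengths are in m, angles in rad, forces in N, time in s.
With the tool pointing down it reaches from about 0.35 to 0.875 m from the base axis. Payload 4.2 kg.
Tool frame: the origin (TCP) lies on the centre line of the jaws, within the pads' length; the fingertips stand ctrl.tip_reach ahead of it and the grasp point (between the pads) lies 6 mm ahead of it (ctrl.tip_reach is the distance from the TCP to the fingertips, in m); y points along the fingers, z is the direction in which the jaws open and shut, and the axes are right-handed (so a half turn about y gives the same grasp; the last joint's range is limited). The gripper opens to 85 mm and grips with 20 to 120 N. Pads are 22 mm wide; open, the fingers measure 114 mm over their backs; the gripper's body (76 mm by 85 mm) begins 54 mm behind the grasp point. The pads swing forward as they close: fully open they stand 13 mm farther back than shut.
Start: joints at [1.587, 0.385, 0.008, 0, -1.194, -0.259], TCP at [0.15, 0.607, 0.256] pointing down, gripper open.
Joint ranges: [-3.14, 3.14], [-1.21, 2.06], [-1.07, 1.41], [-3.16, 2.05], [-2.99, -0.16], [-3.1, 3.1]. Speed limits (rad/s): [2.79, 2.79, 3.14, 3.14, 3.14, 3.14].

### API

Orientations are given as a unit quaternion [x, y, z, w].
In Python, from bench import ctrl gives the robot as it stands. The module is installed in compiled form; this text tells all that it offers.
- The arm moves only by the tool servo_tool, never from a script. Its argument "moves" is a list of rows, each an object of numbers: "x", "y", "z": the shift along the tool's x, y, z in mm; "wx", "wy", "wz": the turn, a rotation vector about the tool's x, y, z in rad. A call has 1 to 20 rows; each row is the pose to reach, as a shift and turn from the pose measured when the call began, along the tool's axes at that moment; what a row does not reach only later rows make up. A row lasts 1/10 s, in which the tool goes at most 50 mm and 8.59 degrees, less where a joint would pass 70% of its speed; a pose out of reach is approached as far as the arm can. A call with a gripper value outside its range is refused whole. "jaw" is the closure, from -1 (fully open) to 1 (shut), set as the call begins (left out, the last holds). The fingers move at their own pace and stop on an object; the grip force is fixed at half the most. Time passes only in rows, so rows that repeat a pose let the fingers close. It gives the time, the measured TCP pose, the force and the opening at its end, in the units of the state.
- ctrl.get_state(): the state, without advancing time (a new reading comes with each control period).
- ctrl.read_camera(name): name is "scene" or "side" or "wrist"; returns a dict with "img" (400x640x3 uint8, blue, green, red), "z_map" (400x640 float32, m along the optical axis (not along the pixel's ray), 0 where there is no reading), "camera_matrix" (3x3 intrinsics, pixels), "cam_to_world" (4x4, takes a point from camera to world coordinates); the wrist camera has in their place "T_tool_cam" (4x4, takes a point from camera to tool coordinates, whose origin is the TCP and whose axes are the tool frame's). Camera axes: x right, y up, looking along -z (the intrinsics and any distortion apply to the point x, -y, -z); pixel columns grow to the right and rows downward; lengths in m; the calibration is good to about 2 mm. A picture is of the moment at which its call begins: read the wrist's pose just before it.
- ctrl.finish_job(): hands the job in, once; it reports no verdict.
The state is a dict: "time_s": time; "joint_pos": joint angles; "qvel": joint speeds; "tau": joint torques, N m; "tcp_pos": TCP position; "tcp_rot": TCP orientation; "contact_force": force on the tool from outside, world axes, zero at the start; "moment": the same for the moment, N m; "width": opening from 0.0 (shut) to 1.0 (fully open).
Only numpy, scipy, OpenCV 4.12 (cv2) and the standard library are available. Lean on these libraries where they do the work, as an engineer would, in place of code of your own. Each camera call takes 0.05 s, during which the arm holds its last target. There are 200 camera calls.

### The job

Pour all six steel balls from the small scoop into the open trough of the wheel hub and stand the scoop back upright on the bench. Then screw the hub's knurled end cap down clockwise until it bottoms out, back it off a quarter turn to give the bearing its play, and keep hold of the cap: finish while still gripping it there. Do not shift the other things on the bench.

Things in the scene. Friction and masses are not known exactly. Their poses are not given: they have to be found in the camera images.
- hub: aluminium wheel hub, fixed, on a round grey stand (radius 85, 20 high). Origin on its axis at bench level. The hub is an open flaring dish: outer radius 56 at height 20, 80 at the rim (height 65); wall 4; floor 25 above the bench. A steel boss (radius 30, top at height 70) fills its middle, leaving a ring-shaped trough 22 wide at the floor, 46 at the rim. The end cap stands on the boss
- hub_axis (a point): point on the hub's axis on the floor of the dish, 25 above the bench; z up
- cap (a joint): angle (rad) of the knurled end cap on its thread: 0 = bottomed out (hard stop), negative = looser; starts between -3.3 and -2.1, loose stop -3.6. Clockwise from above tightens, the value grows; -1.57 is a quarter turn back from the stop. Already started on the thread, cannot come off; sinks 6 mm per full turn; takes about 0.07 N m to turn and stays where it is left
- cap_grip (a point): point on the end cap's vertical axis where to grip it, 20 above its underside, 14 below its flat top. The cap is a steel cylinder, 48 diameter, 34 high, top about 105 above the bench when bottomed; round, so it can be gripped at any yaw. A short dark line on its top runs from the middle along the cap's own x
- scoop: steel pouring scoop, loose, 100 to 170 g, holding six balls. Origin under the middle of its pan; x points to the spout, z up. Pan: x -22 to 22, 54 wide inside, 60 outside, walls 34 high, floor 3 up; from x 22 an open ramp rises at 19 degrees to the lip at x 52. Tipped nose down the balls roll out past 20 degrees; 45 empties it. Behind the pan a black upright fin to hold it
- scoop_grip (a point): middle of the upper part of the scoop's grip fin, at scoop x -47, 42 above its underside; the fin is 44 long (x -69 to -25), 14 thick in y, its top 60 above the underside
- scoop_lip (a point): middle of the scoop's pouring lip, at x 52, 13.5 above its underside
- spanner: open-ended steel spanner, 160 long, lying on the bench; bystander. Origin under its middle
- bearing: steel bearing ring, 52 diameter, 15 high, lying on the bench; bystander. Origin under its centre
- greasecan: tin, 70 diameter, 90 high; bystander. Origin under its centre
- mallet: hammer lying on the bench, handle along its -x; bystander
- jar: jar, 68 diameter, 100 high; bystander. Origin under its centre
- driver: screwdriver lying on the bench, handle along its -x; bystander
- ball0_center (a point): centre of one of the six loose steel bearing balls, 16 diameter, 17 g, at first in the scoop
- ball1_center (a point): centre of one of the six loose steel bearing balls, 16 diameter, 17 g, at first in the scoop
- ball2_center (a point): centre of one of the six loose steel bearing balls, 16 diameter, 17 g, at first in the scoop
- ball3_center (a point): centre of one of the six loose steel bearing balls, 16 diameter, 17 g, at first in the scoop
- ball4_center (a point): centre of one of the six loose steel bearing balls, 16 diameter, 17 g, at first in the scoop
- ball5_center (a point): centre of one of the six loose steel bearing balls, 16 diameter, 17 g, at first in the scoop
Mind the look-alikes: they are no part of the job. Of the things that look like the hub, the smaller one is meant. Leave any red look-alike of the scoop alone.

How it is judged:
On the way, in this order (a step that is already met when the one before it is completed fails the run):
1. all six balls lie in the hub's trough (horizontal distance between each of ball0_center, ball1_center, ball2_center, ball3_center, ball4_center, ball5_center and hub_axis below 0.072 m and height (world z) of each of ball0_center, ball1_center, ball2_center, ball3_center, ball4_center, ball5_center below 0.062 m), for 0.2 s.
2. the scoop stands upright on the bench, let go (angle between scoop's own z axis and vertical below 0.12 rad and height (world z) of scoop below 0.008 m and linear speed of scoop below 0.03 m/s and contact force between the fingers and scoop below 0.1 N), for 0.2 s.
3. the end cap is bottomed out (value of joint cap above -0.08 rad), for 0.2 s.
At the end, for the whole second after the job is handed in: The end cap, after bottoming out, stands a quarter turn (90 degrees, within 20) back from its stop, is still, and is gripped between the fingers (over 4 N) around its middle; all six balls lie in the hub's trough below its rim; the scoop stands upright on the bench at rest (all of step 1 and value of joint cap between -1.92 and -1.22 rad and not (velocity of joint cap above 0.1 rad/s or velocity of joint cap below -0.1 rad/s) and contact force between the fingers and cap above 4 N and distance between the grasp point and cap_grip below 0.035 m and angle between scoop's own z axis and vertical below 0.12 rad and height (world z) of scoop below 0.008 m and linear speed of scoop below 0.03 m/s); the arm keeps its last pose, push and grip.
It fails at once if a bystander is shifted by more than 40 mm (distance of any of spanner, bearing, greasecan, mallet, jar, driver from where it was at the start of the episode above 0.04 m).
It also fails if it takes over 72 s, if anything falls off the work surface, if the arm or the gripper's body presses on something with over 40 N, if the wrist force passes 120 N, or if a joint passes its speed limit or range.

## Working session

There is one attempt and no reset: what is moved stays moved. The work goes in short steps, Python scripts to look and compute and a tool call to move; the robot and the scene stay as the last step left them, time stands still between calls to the robot, and variables do not carry over. Pictures are saved under pics/ and viewed, about 8 in all and at most 12, crops included, and the job is handed in when it is done.

Besides the shell and the picture viewer there is one more tool, called after "Request:" by a JSON object that holds its "method" and its "body". servo_tool: Moves the arm, as the interface text tells. Its arguments: {"type":"object","properties":{"moves":{"type":"array","items":{"type":"object","properties":{"x":{"type":"number"},"y":{"type":"number"},"z":{"type":"number"},"wx":{"type":"number"},"wy":{"type":"number"},"wz":{"type":"number"}}}},"jaw":{"type":"number"}},"required":["moves"]}

```bash
mkdir -p pics
cat > h.py <<'E'
import numpy as np, cv2
from bench import ctrl
from scipy.spatial.transform import Rotation as R
def cloud(name):
    s=ctrl.get_state(); d=ctrl.read_camera(name); K=d["camera_matrix"]; z=d["z_map"]
    v,u=np.mgrid[0:400,0:640]
    P=np.stack([(u-K[0,2])/K[0,0]*z,-(v-K[1,2])/K[1,1]*z,-z],-1)
    if name=="wrist":
        T=np.eye(4);T[:3,:3]=R.from_quat(s["tcp_rot"]).as_matrix();T[:3,3]=s["tcp_pos"]
        T=T@d["T_tool_cam"]
    else: T=d["cam_to_world"]
    W=P@T[:3,:3].T+T[:3,3]; W[z==0]=np.nan
    return d["img"],W,d
E
python3 - <<'E'
from h import *
s=ctrl.get_state(); print(s, ctrl.tip_reach)
print(R.from_quat(s["tcp_rot"]).as_matrix().round(3))
for n in ["scene","side"]:
    i,W,d=cloud(n); cv2.imwrite(f"pics/{n}0.png",i); np.save(n+"0.npy",W); print(n,d["cam_to_world"].round(3), [k for k in d],d["camera_matrix"])
E
```

```text
{'time_s': 0.0, 'joint_pos': array([ 1.58657181e+00,  3.85557346e-01,  6.59032581e-03, -5.25463986e-04,
       -1.19399520e+00, -2.58595326e-01]), 'qvel': array([-0.00024847, -0.00102769,  0.00155324, -0.00012433, -0.00017281,
        0.00062225]), 'tau': array([-1.80166619e-03, -3.92291522e+01,  1.88399148e+01,  4.18613032e+00,
       -4.56679700e-03,  4.53997373e-07]), 'tcp_pos': array([0.15012368, 0.60613918, 0.25520323]), 'tcp_rot': array([-0.08564068, -0.70111076,  0.70267511,  0.08577334]), 'contact_force': array([-1.76561204,  0.74707031, -1.16625629]), 'moment': array([-0.03655491, -0.05716818,  0.05722209]), 'width': 0.9996382491848165} 0.025
[[-0.971 -0.    -0.241]
 [ 0.241 -0.002 -0.971]
 [-0.    -1.     0.002]]
scene [[-0.462 -0.639  0.615  1.181]
 [ 0.887 -0.345  0.307  0.314]
 [ 0.016  0.687  0.726  0.846]
 [ 0.     0.     0.     1.   ]] ['img', 'z_map', 'camera_matrix', 'cam_to_world'] [[373.83857738   0.         325.29667071]
 [  0.         373.83857738 201.38432601]
 [  0.           0.           1.        ]]
side [[ 0.965  0.14  -0.221  0.259]
 [-0.261  0.469 -0.844 -1.041]
 [-0.015  0.872  0.49   0.696]
 [ 0.     0.     0.     1.   ]] ['img', 'z_map', 'camera_matrix', 'cam_to_world'] [[439.52376009   0.         319.59126754]
 [  0.         439.52376009 197.78061355]
 [  0.           0.           1.        ]]
```

View pics/scene0.png

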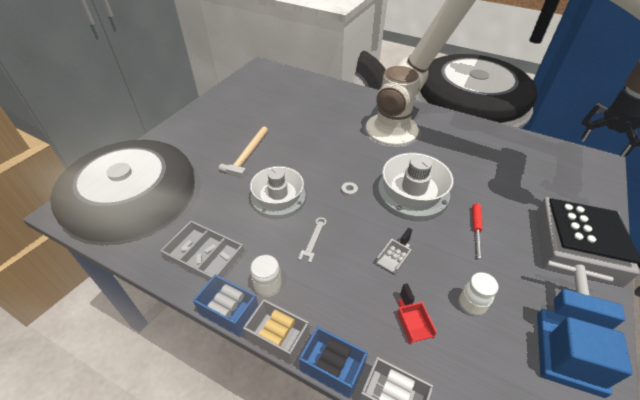

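View pics/side0.png

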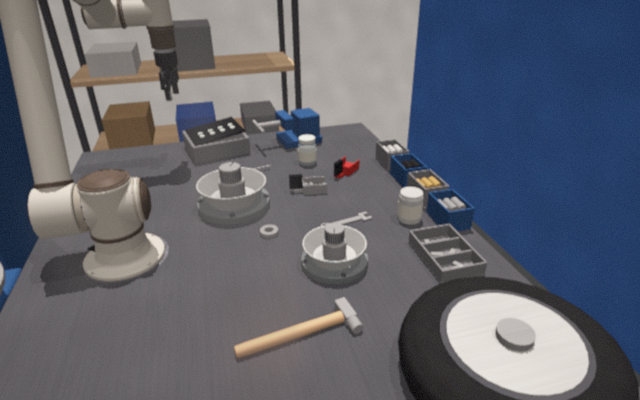

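Scene view: the hub-like things are at (278,190), which is smaller, and (417,185), which is larger, so the one meant is (278,190). Scoops are grey with balls at (395,253) and red at (415,315); grey is meant. I'll confirm both in a crop and localise them.

```bash
cat > m.py <<'E'
from h import *
W=np.load("scene0.npy"); img=cv2.imread("pics/scene0.png")
def circ(P):
    A=np.c_[2*P[:,:2],np.ones(len(P))]; s=np.linalg.lstsq(A,(P[:,:2]**2).sum(1),rcond=None)[0]
    return s[:2],np.sqrt(s[2]+s[0]**2+s[1]**2)
for nm,(u0,v0,u1,v1) in dict(small=(240,155,315,220),big=(370,145,465,220)).items():
    P=W[v0:v1,u0:u1].reshape(-1,3)
    zm=np.nanmax(P[:,2]); T=P[P[:,2]>zm-0.006]; print(nm,"cap top",zm,T.mean(0),(T.max(0)+T.min(0))/2,np.ptp(T,0))
    r=P[(P[:,2]>.060)&(P[:,2]<.067)]; c=(T.max(0)+T.min(0))[:2]/2; r=r[np.hypot(*(r[:,:2]-c).T)>.05]
    if len(r)>5: print(" rim",circ(r),len(r))
P=W[222:278,370:418]; c=img[222:278,370:418].astype(int)
dark=(c.max(-1)<45)&(P[...,2]>.015); F=P[dark]
print("fin",len(F),F.mean(0),F.min(0),F.max(0))
T=F[F[:,2]>.05];print("fintop",len(T),T.mean(0),cv2.fitLine(T[:,:2].astype(np.float32),2,0,.01,.01).ravel())
B=P[~dark&(P[...,2]>.008)]; print("pan",len(B),B.mean(0),cv2.minAreaRect(B[:,:2].astype(np.float32)*1000))
for nm,(u,v) in dict(bearing=(349,188),jarR=(480,283),jarL=(265,270),spanU=(321,222),spanL=(308,256),drvH=(477,212),drvT=(478,254),malH=(233,169),red=(415,320),bigcap=(420,163)).items(): print(nm,W[v,u].round(3))
cv2.imwrite("pics/crop.png",cv2.resize(img[140:345,220:460],None,fx=3,fy=3,interpolation=2)[:600])
E
python3 m.py
```

```text
small cap top 0.10936108711068471 [ 0.5245124  -0.17751074  0.10657567] [ 0.52399015 -0.17703262  0.1064372 ] [0.04594455 0.04638549 0.00584778]
 rim (array([ 0.52327275, -0.17811335]), np.float64(0.07651956865826513)) 225
big cap top 0.14068553376299542 [0.30798959 0.18765652 0.13715871] [0.30652908 0.18653834 0.13770782] [0.06262006 0.0601569  0.00595542]
 rim (array([0.30733083, 0.18658115]), np.float64(0.09031456382579527)) 167m.py:13: RuntimeWarning: Mean of empty slice.
  print("fin",len(F),F.mean(0),F.min(0),F.max(0))
  ret = um.true_divide(
Traceback (most recent call last):
  File "m.py", line 13, in <module>
    print("fin",len(F),F.mean(0),F.min(0),F.max(0))
                                 ~~~~~^^^
ValueError: zero-size array to reduction operation minimum which has no identity
```

```bash
sed -i 's/^dark=.*/P2=P[...,2]; dark=(P2>.012)\&(c.max(-1)<np.percentile(c.max(-1)[P2>.045],60)); print(c.max(-1)[P2>.045])\nF=P[(P2>.04)]/; s/^B=.*/B=P[(P2>.008)\&(P2<.038)]; print("pan",len(B),B.mean(0),cv2.minAreaRect(B[:,:2].astype(np.float32)*1000))/' m.py; python3 m.py
```

```text
small cap top 0.10936108711068471 [ 0.5245124  -0.17751074  0.10657567] [ 0.52399015 -0.17703262  0.1064372 ] [0.04594455 0.04638549 0.00584778]
 rim (array([ 0.52327275, -0.17811335]), np.float64(0.07651956865826513)) 225
big cap top 0.14068553376299542 [0.30798959 0.18765652 0.13715871] [0.30652908 0.18653834 0.13770782] [0.06262006 0.0601569  0.00595542]
 rim (array([0.30733083, 0.18658115]), np.float64(0.09031456382579527)) 167
[ 71  74  99  75  59  60  64  77  78  60  58  58  58  71 102  61  58  59
  58  58  73  66  58  59  58  58  56  82  72  59  60  59  59  54  57  92
  78  62  59  60  59  56  51  69  87  63  60  61  59  55  51  50  67  61
  61  61  59  54  48  74  59  60  60  60  55  47  45  53  48  54  56  55
  49  47  49  47  47  49  49  48  47  46  47  46  48  45  46  48  47]
fin 101 [0.51896618 0.22886866 0.05524569] [0.49044816 0.2188641  0.04080642] [0.53745236 0.23767079 0.06207297]
fintop 80 [0.51729732 0.22873204 0.0580329 ] [ 0.98832333 -0.15237127  0.5172973   0.22873203]
pan 547 [0.56440368 0.22029278 0.01979376] ((553.942626953125, 222.22816467285156), (60.85371398925781, 120.07279968261719), 80.83077239990234)
bearing [ 0.374 -0.004 -0.   ]
jarR [0.608 0.43  0.099]
jarL [ 0.807 -0.028  0.09 ]
spanU [ 0.549 -0.014  0.006]
spanL [0.672 0.012 0.005]
drvH [0.31  0.384 0.025]
drvT [0.452 0.42  0.013]
malH [ 0.5   -0.366  0.025]
red [0.711 0.328 0.002]
bigcap [0.313 0.186 0.138]
```

View pics/crop.png

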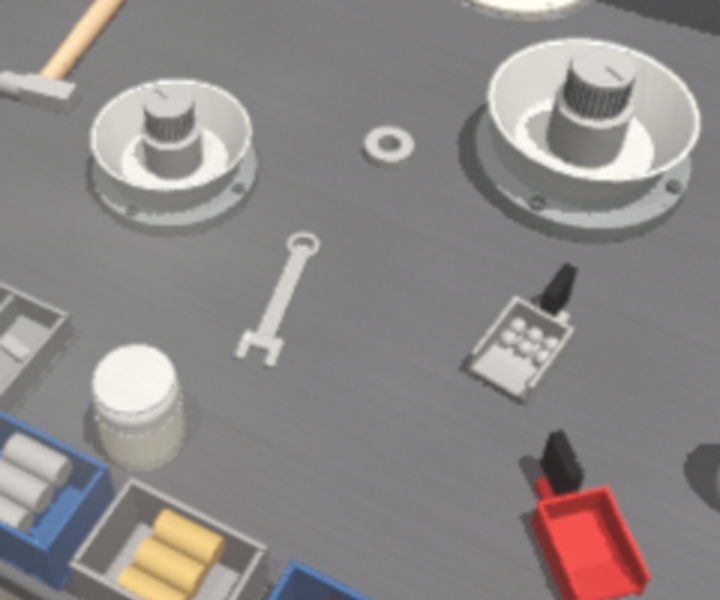

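The crop shows the small hub with balls-to-be trough at left, the grey scoop holding six balls with its black fin at crop (558,290), and the red scoop, which I leave alone. I'll move above the fin.

Request:
{"method": "servo_tool", "body": {"moves": [{"x":-30,"y":6,"z":19,"wy":-0.02},{"x":-70,"y":15,"z":44,"wy":-0.04},{"x":-446,"y":96,"z":279,"wy":-0.088},{"x":-446,"y":96,"z":279,"wy":-0.088},{"x":-446,"y":96,"z":279,"wy":-0.088},{"x":-446,"y":96,"z":279,"wy":-0.088},{"x":-446,"y":96,"z":279,"wy":-0.088},{"x":-446,"y":96,"z":279,"wy":-0.088},{"x":-446,"y":96,"z":279,"wy":-0.088},{"x":-446,"y":96,"z":279,"wy":-0.088},{"x":-446,"y":96,"z":279,"wy":-0.088},{"x":-446,"y":96,"z":279,"wy":-0.088},{"x":-446,"y":96,"z":279,"wy":-0.088},{"x":-446,"y":96,"z":279,"wy":-0.088},{"x":-446,"y":96,"z":279,"wy":-0.088}]}}

```text
invalid input at $.moves[0]: expected keys x, y, z, wx, wy, wz
```

```bash
cat >> h.py <<'E'
def go(pos,yaw,tilt=0.):
    """shift (mm) and rotvec to TCP pos; yaw of spout dir (deg), tilt nose-down (deg); tool z=-scoop y"""
    s=ctrl.get_state(); M=R.from_quat(s["tcp_rot"])
    Y=R.from_euler("z",yaw,degrees=True)*R.from_euler("y",tilt,degrees=True)
    A=Y.as_matrix(); D=np.c_[-A[:,0],-A[:,2],-A[:,1]]
    print("t",round(s["time_s"],2),"tcp",s["tcp_pos"].round(4),"F",s["contact_force"].round(1),"w",round(s["width"],3),"J",s["joint_pos"].round(2))
    print(" shift",(M.inv().apply(np.array(pos)-s["tcp_pos"])*1000).round(1),"rot",(M.inv()*R.from_matrix(D)).as_rotvec().round(3))
E
python3 - <<'E'
from h import *
i,W,d=cloud("wrist"); cv2.imwrite("pics/w1.png",i)
s=ctrl.get_state()
m=(W[...,2]>.05)&(W[...,2]<.066)&(np.hypot(W[...,0]-.516,W[...,1]-.228)<.06); P=W[m]
print(len(P),P.mean(0),cv2.minAreaRect(P[:,:2].astype(np.float32)*1000))
m=(W[...,2]>.006)&(W[...,2]<.066)&(np.hypot(W[...,0]-.55,W[...,1]-.222)<.09); P=W[m]
print(len(P),cv2.minAreaRect(P[:,:2].astype(np.float32)*1000))
go([.516,.228,.048],-8.9)
E
```

```text
0 [nan nan nan] ((0.0, 0.0), (0.0, 0.0), 0.0)
0 ((0.0, 0.0), (0.0, 0.0), 0.0)
t 0.15 tcp [0.1502 0.6063 0.2555] F [ 0.2 -0.6  0.4] w 0.998 J [ 1.59  0.39  0.01 -0.   -1.19 -0.26]
 shift [-446.1  208.   278.8] rot [-0.002 -0.088 -0.   ]<stdin>:5: RuntimeWarning: Mean of empty slice.
  ret = um.true_divide(
```

View pics/w1.png

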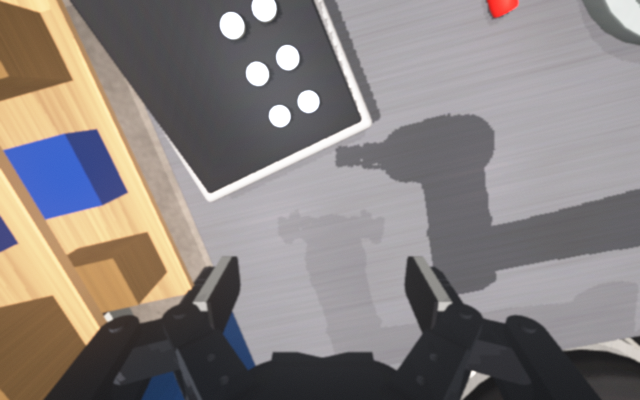

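The move was refused because every key is required, so the picture only shows the start pose (parts tray, fingers at the bottom). The helper's shift agrees with my calculation.

Request:
{"method": "servo_tool", "body": {"moves": [{"x":-30,"y":6,"z":19,"wx":0,"wy":-0.02,"wz":0},{"x":-70,"y":15,"z":44,"wx":0,"wy":-0.04,"wz":0},{"x":-446,"y":96,"z":279,"wx":0,"wy":-0.088,"wz":0},{"x":-446,"y":96,"z":279,"wx":0,"wy":-0.088,"wz":0},{"x":-446,"y":96,"z":279,"wx":0,"wy":-0.088,"wz":0},{"x":-446,"y":96,"z":279,"wx":0,"wy":-0.088,"wz":0},{"x":-446,"y":96,"z":279,"wx":0,"wy":-0.088,"wz":0},{"x":-446,"y":96,"z":279,"wx":0,"wy":-0.088,"wz":0},{"x":-446,"y":96,"z":279,"wx":0,"wy":-0.088,"wz":0},{"x":-446,"y":96,"z":279,"wx":0,"wy":-0.088,"wz":0},{"x":-446,"y":96,"z":279,"wx":0,"wy":-0.088,"wz":0},{"x":-446,"y":96,"z":279,"wx":0,"wy":-0.088,"wz":0},{"x":-446,"y":96,"z":279,"wx":0,"wy":-0.088,"wz":0},{"x":-446,"y":96,"z":279,"wx":0,"wy":-0.088,"wz":0},{"x":-446,"y":96,"z":279,"wx":0,"wy":-0.088,"wz":0}]}}

```text
time_s: 1.65
tcp_pos: [0.5153, 0.2292, 0.1604]
tcp_rot: [-0.054, -0.705, 0.705, 0.054]
contact_force: [-0.9, 0.5, -0.1]
width: 1.002
```

```bash
cat > f.py <<'E'
from h import *
i,W,d=cloud("wrist"); cv2.imwrite("pics/w2.png",i)
m=(W[...,2]>.05)&(W[...,2]<.066)&(np.hypot(W[...,0]-.516,W[...,1]-.228)<.06); P=W[m]
print(len(P),P.mean(0),cv2.minAreaRect(P[:,:2].astype(np.float32)*1000))
m=(W[...,2]>.008)&(W[...,2]<.066)&(np.hypot(W[...,0]-.55,W[...,1]-.222)<.09); P=W[m]
print(len(P),cv2.minAreaRect(P[:,:2].astype(np.float32)*1000))
go([.516,.228,.048],-8.9)
E
python3 f.py
```

```text
913 [0.51580926 0.22397533 0.05968348] ((513.4869384765625, 224.15647888183594), (14.037927627563477, 43.348995208740234), 81.08731842041016)
6095 ((551.8968505859375, 218.17657470703125), (60.1410026550293, 121.08519744873047), 81.29043579101562)
t 1.7 tcp [0.5153 0.2293 0.1604] F [ 0.3  0.2 -0.3] w 0.998 J [ 0.71  0.37 -0.28  0.   -0.92  0.71]
 shift [ -0.9 112.4   1. ] rot [-0.001  0.003 -0.   ]
```

View pics/w2.png

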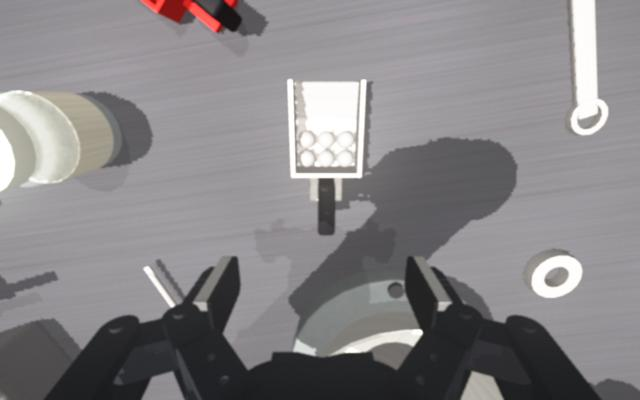

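Wrist view: fin at pixel (326,205), all six balls in the pan, nothing between the jaws. I'll descend and grip.

Request:
{"method": "servo_tool", "body": {"moves": [{"x":1,"y":30,"z":3,"wx":0,"wy":0,"wz":0},{"x":1,"y":60,"z":3,"wx":0,"wy":0,"wz":0},{"x":1,"y":90,"z":3,"wx":0,"wy":0,"wz":0},{"x":1,"y":112,"z":3,"wx":0,"wy":0,"wz":0},{"x":1,"y":112,"z":3,"wx":0,"wy":0,"wz":0},{"x":1,"y":112,"z":3,"wx":0,"wy":0,"wz":0}]}}

```text
time_s: 2.3
tcp_pos: [0.5139, 0.2273, 0.049]
tcp_rot: [-0.054, -0.705, 0.705, 0.053]
contact_force: [-0.4, 0.4, 0.7]
width: 0.999
```

Request:
{"method": "servo_tool", "body": {"moves": [{"x":0,"y":0,"z":0,"wx":0,"wy":0,"wz":0},{"x":0,"y":0,"z":0,"wx":0,"wy":0,"wz":0},{"x":0,"y":0,"z":0,"wx":0,"wy":0,"wz":0},{"x":0,"y":0,"z":0,"wx":0,"wy":0,"wz":0},{"x":0,"y":0,"z":0,"wx":0,"wy":0,"wz":0},{"x":0,"y":0,"z":0,"wx":0,"wy":0,"wz":0},{"x":0,"y":0,"z":0,"wx":0,"wy":0,"wz":0},{"x":0,"y":0,"z":0,"wx":0,"wy":0,"wz":0},{"x":0,"y":0,"z":0,"wx":0,"wy":0,"wz":0},{"x":0,"y":0,"z":0,"wx":0,"wy":0,"wz":0}], "jaw": 1}}

```text
time_s: 3.3
tcp_pos: [0.514, 0.2273, 0.0495]
tcp_rot: [-0.054, -0.705, 0.705, 0.053]
contact_force: [-1.3, -1.3, 5.1]
width: 0.155
```

Request:
{"method": "servo_tool", "body": {"moves": [{"x":0,"y":-3,"z":0,"wx":0,"wy":0,"wz":0},{"x":0,"y":-8,"z":0,"wx":0,"wy":0,"wz":0},{"x":0,"y":-18,"z":0,"wx":0,"wy":0,"wz":0},{"x":0,"y":-32,"z":0,"wx":0,"wy":0,"wz":0},{"x":0,"y":-48,"z":0,"wx":0,"wy":0,"wz":0},{"x":0,"y":-64,"z":0,"wx":0,"wy":0,"wz":0},{"x":0,"y":-80,"z":0,"wx":0,"wy":0,"wz":0},{"x":0,"y":-95,"z":0,"wx":0,"wy":0,"wz":0},{"x":0,"y":-110,"z":0,"wx":0,"wy":0,"wz":0},{"x":0,"y":-122,"z":0,"wx":0,"wy":0,"wz":0},{"x":0,"y":-128,"z":0,"wx":0,"wy":0,"wz":0},{"x":0,"y":-130,"z":0,"wx":0,"wy":0,"wz":0},{"x":0,"y":-130,"z":0,"wx":0,"wy":0,"wz":0}]}}

```text
time_s: 4.6
tcp_pos: [0.5137, 0.2273, 0.1793]
tcp_rot: [-0.054, -0.705, 0.705, 0.053]
contact_force: [0.5, 0.0, -2.3]
width: 0.154
```

Run:
```python
from h import *
a,_,_=cloud("wrist"); b,W,_=cloud("side")
cv2.imwrite("pics/lift.png",np.hstack([a[50:330,150:500],cv2.resize(b[90:230,180:355],None,fx=2,fy=2)]))
go([.3725,-.154,.18],-8.9)
```

```text
t 4.7 tcp [0.5135 0.2272 0.1787] F [-0.3  0.5 -2.3] w 0.159 J [ 0.71  0.35 -0.26  0.   -0.97  0.71]
 shift [ 82.1  -0.5 398. ] rot [-0.002  0.004 -0.   ]
```

View pics/lift.png

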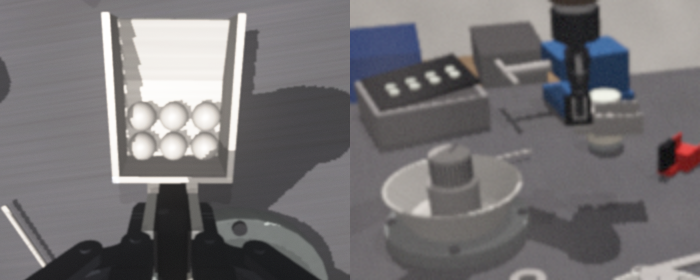

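The scoop is lifted level with all six balls inside. I'll carry it to the hub.

Request:
{"method": "servo_tool", "body": {"moves": [{"x":1,"y":0,"z":4,"wx":0,"wy":0,"wz":0},{"x":3,"y":0,"z":12,"wx":0,"wy":0,"wz":0},{"x":6,"y":0,"z":26,"wx":0,"wy":0,"wz":0},{"x":9,"y":0,"z":46,"wx":0,"wy":0,"wz":0},{"x":14,"y":0,"z":70,"wx":0,"wy":0,"wz":0},{"x":20,"y":0,"z":97,"wx":0,"wy":0,"wz":0},{"x":26,"y":0,"z":125,"wx":0,"wy":0,"wz":0},{"x":32,"y":0,"z":153,"wx":0,"wy":0,"wz":0},{"x":38,"y":0,"z":181,"wx":0,"wy":0,"wz":0},{"x":44,"y":0,"z":209,"wx":0,"wy":0,"wz":0},{"x":50,"y":0,"z":237,"wx":0,"wy":0,"wz":0},{"x":56,"y":0,"z":265,"wx":0,"wy":0,"wz":0},{"x":61,"y":0,"z":293,"wx":0,"wy":0,"wz":0},{"x":66,"y":0,"z":319,"wx":0,"wy":0,"wz":0},{"x":71,"y":0,"z":343,"wx":0,"wy":0,"wz":0},{"x":75,"y":0,"z":364,"wx":0,"wy":0,"wz":0},{"x":78,"y":0,"z":380,"wx":0,"wy":0,"wz":0},{"x":81,"y":0,"z":391,"wx":0,"wy":0,"wz":0},{"x":82,"y":0,"z":398,"wx":0,"wy":0,"wz":0},{"x":82,"y":0,"z":398,"wx":0,"wy":0,"wz":0}]}}

```text
time_s: 6.7
tcp_pos: [0.372, -0.1547, 0.1796]
tcp_rot: [-0.054, -0.704, 0.706, 0.054]
contact_force: [0.2, -0.2, -3.3]
width: 0.152
```

Run:
```python
from h import *
a,W,_=cloud("wrist"); b,_,_=cloud("side")
cv2.imwrite("pics/over.png",np.hstack([a[:,120:520],cv2.resize(b[150:350,220:420],None,fx=2,fy=2)]))
# hub cap top + rim from wrist
c=np.array([.5237,-.1776]); r=np.hypot(W[...,0]-c[0],W[...,1]-c[1])
T=W[(W[...,2]>.098)&(W[...,2]<.115)&(r<.035)]; print(len(T),(T.max(0)+T.min(0))/2,np.ptp(T,0))
s=ctrl.get_state()
Q=W[(r<.088)&(r>.06)&(W[...,2]>.061)&(W[...,2]<.068)]
A=np.c_[2*Q[:,:2],np.ones(len(Q))]; q=np.linalg.lstsq(A,(Q[:,:2]**2).sum(1),rcond=None)[0]; print("rim",q[:2],np.sqrt(q[2]+q[0]**2+q[1]**2),len(Q))
# lip: points of the scoop
L=W[(np.hypot(W[...,0]-s["tcp_pos"][0]-.06,W[...,1]-s["tcp_pos"][1]+.01)<.09)&(W[...,2]>.12)&(W[...,2]<.17)]
e=(L-s["tcp_pos"])@R.from_quat(s["tcp_rot"]).as_matrix(); print("scoop in tool: min/max",e.min(0),e.max(0), np.percentile(e,1,axis=0))
go([.3725,-.154,.18],-8.9)
for t,lz in [(20,.09),(30,.077),(40,.077),(50,.077)]:
    a=np.radians(t); h=-99*np.cos(a)+36*np.sin(a); v=99*np.sin(a)+36*np.cos(a); d=np.array([.988,-.155])
    p=np.r_[c+d*(-.054+h/1000),lz+v/1000]; print(t,p); go(p,-8.9,t)
```

```text
1017 [ 0.50405    -0.18042624  0.10430094] [0.01294923 0.03875209 0.01252389]
rim [ 0.52135286 -0.18256205] 0.07572701366098575 1640
scoop in tool: min/max [-0.09897594  0.0095597  -0.02768922] [-0.00179998  0.04817449  0.03307645] [-0.09793277  0.01275758 -0.02667666]
t 6.8 tcp [ 0.3726 -0.154   0.1795] F [-0.6  0.5 -1.5] w 0.151 J [ 0.02  0.08 -0.62  0.   -0.87  1.4 ]
 shift [ 0.1 -0.5  0.1] rot [-0.002  0.004 -0.   ]
20 [ 0.39059976 -0.15671889  0.15768893]
t 6.8 tcp [ 0.3726 -0.154   0.1795] F [-0.6  0.5 -1.5] w 0.151 J [ 0.02  0.08 -0.62  0.   -0.87  1.4 ]
 shift [-18.2  21.9  -0. ] rot [-0.003  0.004 -0.349]
30 [ 0.40342432 -0.15873084  0.15767691]
t 6.8 tcp [ 0.3726 -0.154   0.1795] F [-0.6  0.5 -1.5] w 0.151 J [ 0.02  0.08 -0.62  0.   -0.87  1.4 ]
 shift [-31.2  21.9   0. ] rot [-0.003  0.004 -0.524]
40 [ 0.41828233 -0.1610618   0.16821357]
t 6.8 tcp [ 0.3726 -0.154   0.1795] F [-0.6  0.5 -1.5] w 0.151 J [ 0.02  0.08 -0.62  0.   -0.87  1.4 ]
 shift [-46.2  11.3   0.1] rot [-0.003  0.004 -0.699]
50 [ 0.43472233 -0.16364095  0.17597875]
t 6.8 tcp [ 0.3726 -0.154   0.1795] F [-0.6  0.5 -1.5] w 0.151 J [ 0.02  0.08 -0.62  0.   -0.87  1.4 ]
 shift [-62.9   3.6   0.2] rot [-0.004  0.003 -0.873]
```

View pics/over.png

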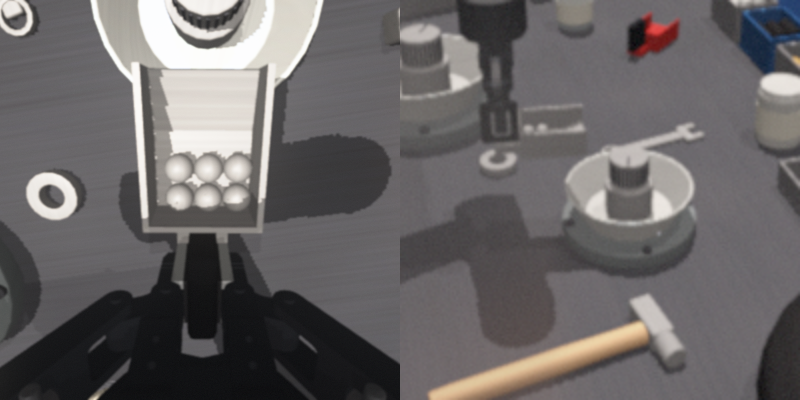

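Hub rim and cap are straight ahead of the lip, and all six balls are in the pan. I'll tilt slowly.

Request:
{"method": "servo_tool", "body": {"moves": [{"x":-3,"y":6,"z":2,"wx":0,"wy":0,"wz":-0.087},{"x":-7,"y":12,"z":2,"wx":0,"wy":0,"wz":-0.175},{"x":-12,"y":19,"z":2,"wx":0,"wy":0,"wz":-0.262},{"x":-15,"y":21,"z":2,"wx":0,"wy":0,"wz":-0.31},{"x":-17,"y":22,"z":2,"wx":0,"wy":0,"wz":-0.349},{"x":-20,"y":22.5,"z":2,"wx":0,"wy":0,"wz":-0.384},{"x":-22,"y":23,"z":2,"wx":0,"wy":0,"wz":-0.41},{"x":-23.5,"y":23,"z":2,"wx":0,"wy":0,"wz":-0.436},{"x":-26,"y":23,"z":2,"wx":0,"wy":0,"wz":-0.47},{"x":-28,"y":22.5,"z":2,"wx":0,"wy":0,"wz":-0.5},{"x":-30,"y":22,"z":2,"wx":0,"wy":0,"wz":-0.524},{"x":-33,"y":20,"z":2,"wx":0,"wy":0,"wz":-0.56},{"x":-37.5,"y":16.5,"z":2,"wx":0,"wy":0,"wz":-0.611},{"x":-41,"y":14,"z":2,"wx":0,"wy":0,"wz":-0.655},{"x":-45,"y":11,"z":2,"wx":0,"wy":0,"wz":-0.698},{"x":-49,"y":9,"z":2,"wx":0,"wy":0,"wz":-0.74},{"x":-53.5,"y":7,"z":2,"wx":0,"wy":0,"wz":-0.785},{"x":-58,"y":5,"z":2,"wx":0,"wy":0,"wz":-0.83},{"x":-62,"y":3.5,"z":2,"wx":0,"wy":0,"wz":-0.873},{"x":-62,"y":3.5,"z":2,"wx":0,"wy":0,"wz":-0.873}]}}

```text
time_s: 8.8
tcp_pos: [0.4344, -0.1652, 0.1751]
tcp_rot: [-0.25, 0.661, -0.617, -0.347]
contact_force: [-0.1, -0.6, -0.7]
width: 0.158
```

Request:
{"method": "servo_tool", "body": {"moves": [{"x":0,"y":0,"z":0,"wx":0,"wy":0,"wz":0},{"x":0,"y":0,"z":0,"wx":0,"wy":0,"wz":0},{"x":0,"y":0,"z":0,"wx":0,"wy":0,"wz":0},{"x":0,"y":0,"z":0,"wx":0,"wy":0,"wz":0}]}}

```text
time_s: 9.2
tcp_pos: [0.4343, -0.1652, 0.1755]
tcp_rot: [-0.249, 0.661, -0.617, -0.347]
contact_force: [-1.0, -0.6, -1.4]
width: 0.151
```

Run:
```python
from h import *
a,_,_=cloud("wrist"); b,_,_=cloud("side")
c,_,_=cloud("scene")
cv2.imwrite("pics/pour.png",np.hstack([a[:300,120:420],cv2.resize(b[200:300,260:400],(420,300)),])); cv2.imwrite("pics/pour_sc.png",c)
go([.3725,-.154,.19],-8.9)
```

```text
t 9.35 tcp [ 0.4343 -0.1652  0.1753] F [ 0.1  0.7 -1.9] w 0.156 J [-0.06  0.62 -0.05 -0.07 -1.77  1.49]
 shift [51.6 38.7 -1.8] rot [-0.004  0.003  0.873]
```

View pics/pour.png

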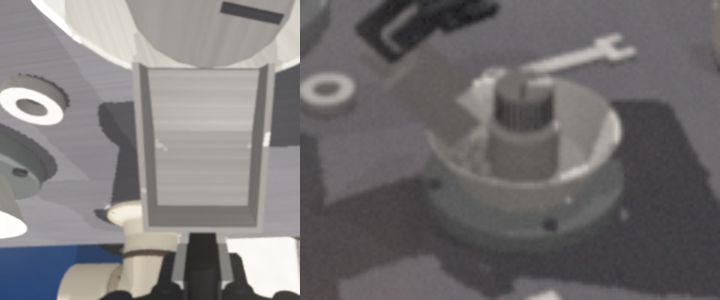

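The pan is empty and the balls lie in the near side of the trough. I'll tilt back and return the scoop.

Request:
{"method": "servo_tool", "body": {"moves": [{"x":3,"y":2,"z":0,"wx":0,"wy":0,"wz":0.05},{"x":9,"y":7,"z":0,"wx":0,"wy":0,"wz":0.15},{"x":17,"y":13,"z":-1,"wx":0,"wy":0,"wz":0.29},{"x":25,"y":19,"z":-1,"wx":0,"wy":0,"wz":0.43},{"x":33,"y":25,"z":-1,"wx":0,"wy":0,"wz":0.57},{"x":42,"y":31,"z":-2,"wx":0,"wy":0,"wz":0.71},{"x":50,"y":37,"z":-2,"wx":0,"wy":0,"wz":0.84},{"x":52,"y":39,"z":-2,"wx":0,"wy":0,"wz":0.873},{"x":52,"y":39,"z":-2,"wx":0,"wy":0,"wz":0.873}]}}

```text
time_s: 10.25
tcp_pos: [0.3699, -0.1536, 0.1908]
tcp_rot: [-0.053, -0.705, 0.706, 0.053]
contact_force: [0.7, 0.1, -0.6]
width: 0.157
```

Run:
```python
from h import *
b,W,_=cloud("side");c,W2,_=cloud("scene")
cv2.imwrite("pics/balls.png",np.hstack([cv2.resize(b[215:285,290:380],(450,350),interpolation=2),cv2.resize(c[155:215,240:315],(438,350),interpolation=2)])[:,:800])
go([.514,.2273,.18],-8.9)
```

```text
t 10.35 tcp [ 0.3724 -0.1537  0.1906] F [ 1.  -0.1 -1.4] w 0.152 J [ 0.02  0.07 -0.6   0.   -0.9   1.4 ]
 shift [ -82.9    9.8 -398. ] rot [-0.002  0.005 -0.   ]
```

View pics/balls.png

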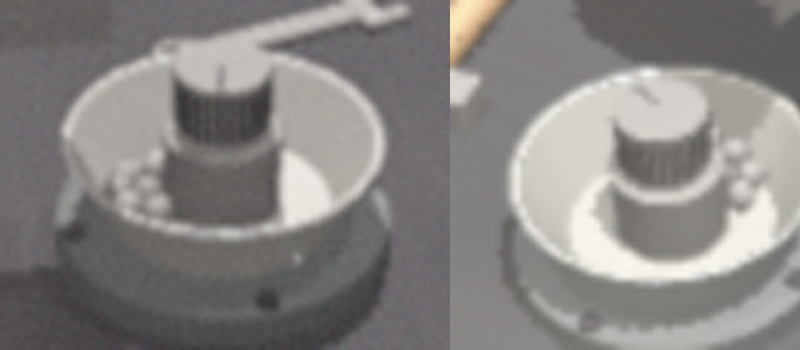

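At least five balls are visible in the trough, with no strays seen. I'll carry the scoop back.

Request:
{"method": "servo_tool", "body": {"moves": [{"x":-2,"y":0,"z":-8,"wx":0,"wy":0,"wz":0},{"x":-5,"y":0,"z":-26,"wx":0,"wy":0,"wz":0},{"x":-12,"y":0,"z":-56,"wx":0,"wy":0,"wz":0},{"x":-20,"y":0,"z":-92,"wx":0,"wy":0,"wz":0},{"x":-28,"y":0,"z":-132,"wx":0,"wy":0,"wz":0},{"x":-36,"y":0,"z":-172,"wx":0,"wy":0,"wz":0},{"x":-44,"y":0,"z":-212,"wx":0,"wy":0,"wz":0},{"x":-52,"y":0,"z":-252,"wx":0,"wy":0,"wz":0},{"x":-60,"y":0,"z":-292,"wx":0,"wy":0,"wz":0},{"x":-68,"y":0,"z":-328,"wx":0,"wy":0,"wz":0},{"x":-75,"y":0,"z":-360,"wx":0,"wy":0,"wz":0},{"x":-80,"y":5,"z":-384,"wx":0,"wy":0,"wz":0},{"x":-83,"y":15,"z":-396,"wx":0,"wy":0,"wz":0},{"x":-83,"y":35,"z":-398,"wx":0,"wy":0,"wz":0},{"x":-83,"y":60,"z":-398,"wx":0,"wy":0,"wz":0},{"x":-83,"y":85,"z":-398,"wx":0,"wy":0,"wz":0},{"x":-83,"y":105,"z":-398,"wx":0,"wy":0,"wz":0},{"x":-83,"y":120,"z":-398,"wx":0,"wy":0,"wz":0},{"x":-83,"y":128,"z":-398,"wx":0,"wy":0,"wz":0},{"x":-83,"y":130,"z":-398,"wx":0,"wy":0,"wz":0}]}}

```text
time_s: 12.35
tcp_pos: [0.5136, 0.2265, 0.0581]
tcp_rot: [-0.053, -0.704, 0.707, 0.054]
contact_force: [0.4, -1.0, -0.9]
width: 0.155
```

```bash
python3 -c "
from h import *
go([.514,.2273,.0495],-8.9)"
```

```text
t 12.35 tcp [0.5136 0.2265 0.0581] F [ 0.4 -1.  -0.9] w 0.155 J [ 0.7   0.5  -0.38  0.   -0.69  0.71]
 shift [-0.3  8.6 -0.9] rot [-0.004  0.004  0.002]
```

Request:
{"method": "servo_tool", "body": {"moves": [{"x":0,"y":3,"z":0,"wx":0,"wy":0,"wz":0},{"x":0,"y":6,"z":0,"wx":0,"wy":0,"wz":0},{"x":0,"y":8,"z":0,"wx":0,"wy":0,"wz":0},{"x":0,"y":8,"z":0,"wx":0,"wy":0,"wz":0},{"x":0,"y":8,"z":0,"wx":0,"wy":0,"wz":0}]}}

```text
time_s: 12.85
tcp_pos: [0.5137, 0.2266, 0.0505]
tcp_rot: [-0.053, -0.704, 0.706, 0.054]
contact_force: [-0.2, 0.1, -2.0]
width: 0.155
```

Request:
{"method": "servo_tool", "body": {"moves": [{"x":0,"y":0,"z":0,"wx":0,"wy":0,"wz":0},{"x":0,"y":0,"z":0,"wx":0,"wy":0,"wz":0},{"x":0,"y":0,"z":0,"wx":0,"wy":0,"wz":0},{"x":0,"y":0,"z":0,"wx":0,"wy":0,"wz":0},{"x":0,"y":0,"z":0,"wx":0,"wy":0,"wz":0},{"x":0,"y":0,"z":0,"wx":0,"wy":0,"wz":0},{"x":0,"y":0,"z":0,"wx":0,"wy":0,"wz":0},{"x":0,"y":0,"z":0,"wx":0,"wy":0,"wz":0}], "jaw": -1}}

```text
time_s: 13.65
tcp_pos: [0.5138, 0.2266, 0.0505]
tcp_rot: [-0.053, -0.704, 0.706, 0.054]
contact_force: [-0.5, -0.8, -0.8]
width: 1.0
```

Request:
{"method": "servo_tool", "body": {"moves": [{"x":0,"y":-20,"z":0,"wx":0,"wy":0,"wz":0},{"x":0,"y":-50,"z":0,"wx":0,"wy":0,"wz":0},{"x":0,"y":-90,"z":0,"wx":0,"wy":0,"wz":0},{"x":0,"y":-130,"z":0,"wx":0,"wy":0,"wz":0},{"x":0,"y":-160,"z":0,"wx":0,"wy":0,"wz":0},{"x":0,"y":-160,"z":0,"wx":0,"wy":0,"wz":0}]}}

```text
time_s: 14.25
tcp_pos: [0.5163, 0.2286, 0.2159]
tcp_rot: [0.055, 0.706, -0.704, -0.05]
contact_force: [0.2, -0.1, 0.3]
width: 0.999
```

```bash
python3 f.py; python3 -c "
from h import *
go([.45,-.178,.21],-8.9)"
```

```text
600 [0.51483052 0.22436201 0.05985341] ((513.2898559570312, 224.4635772705078), (13.167257308959961, 43.45035171508789), 81.39427185058594)
3037 ((551.7325439453125, 219.07095336914062), (60.1283073425293, 121.14299774169922), 82.03527069091797)
t 14.3 tcp [0.5149 0.2279 0.213 ] F [ 1.1  0.2 -1.3] w 1.001 J [ 0.71  0.31 -0.21  0.   -1.04  0.71]
 shift [ -0.7 165.   -0.3] rot [ 0.     0.005 -0.002]
t 14.3 tcp [0.5149 0.2279 0.213 ] F [ 1.1  0.2 -1.3] w 1.001 J [ 0.71  0.31 -0.21  0.   -1.04  0.71]
 shift [  3.2   2.9 411. ] rot [ 0.     0.005 -0.002]
```

The scoop stands upright where it was. I'll move over the cap and turn the wrist back so there is room for a long clockwise turn.

Request:
{"method": "servo_tool", "body": {"moves": [{"x":-3,"y":0,"z":15,"wx":0,"wy":-0.06,"wz":0},{"x":-8,"y":0,"z":45,"wx":0,"wy":-0.18,"wz":0},{"x":-15,"y":0,"z":85,"wx":0,"wy":-0.31,"wz":0},{"x":-22,"y":1,"z":125,"wx":0,"wy":-0.44,"wz":0},{"x":-29,"y":1,"z":165,"wx":0,"wy":-0.57,"wz":0},{"x":-36,"y":2,"z":205,"wx":0,"wy":-0.7,"wz":0},{"x":-43,"y":2,"z":245,"wx":0,"wy":-0.83,"wz":0},{"x":-50,"y":2,"z":285,"wx":0,"wy":-0.96,"wz":0},{"x":-58,"y":3,"z":325,"wx":0,"wy":-1.09,"wz":0},{"x":-64,"y":3,"z":362,"wx":0,"wy":-1.21,"wz":0},{"x":-69,"y":3,"z":390,"wx":0,"wy":-1.3,"wz":0},{"x":-71,"y":3,"z":402,"wx":0,"wy":-1.337,"wz":0},{"x":-71,"y":3,"z":402,"wx":0,"wy":-1.337,"wz":0}]}}

```text
time_s: 15.6
tcp_pos: [0.5237, -0.1816, 0.2082]
tcp_rot: [-0.395, 0.587, -0.587, 0.394]
contact_force: [-1.2, 0.8, -0.0]
width: 0.999
```

Run:
```python
from h import *
a,W,_=cloud("wrist"); cv2.imwrite("pics/cap.png",a)
b,V,_=cloud("scene"); cv2.imwrite("pics/scene_c.png",b)
c=np.array([.5225,-.18]); s=ctrl.get_state()
for n,X in(("w",W),("s",V)):
    r=np.hypot(X[...,0]-c[0],X[...,1]-c[1])
    T=X[(X[...,2]>.102)&(X[...,2]<.112)&(r<.035)]
    print(n,len(T),np.median(T,0),(T.max(0)+T.min(0))/2,np.ptp(T,0),cv2.minEnclosingCircle(T[:,:2].astype(np.float32)*1000) if len(T) else 0)
    print(" in tool",((T-s["tcp_pos"])@R.from_quat(s["tcp_rot"]).as_matrix()).max(0)/2+((T-s["tcp_pos"])@R.from_quat(s["tcp_rot"]).as_matrix()).min(0)/2)
    Q=X[(r<.088)&(r>.06)&(X[...,2]>.061)&(X[...,2]<.068)]
    A=np.c_[2*Q[:,:2],np.ones(len(Q))]; q=np.linalg.lstsq(A,(Q[:,:2]**2).sum(1),rcond=None)[0]; print(" rim",q[:2],np.sqrt(q[2]+q[0]**2+q[1]**2),len(Q))
go([.5225,-.18,.104],67.7)
```

```text
w 2659 [ 0.52369521 -0.18040611  0.10815291] [ 0.52283093 -0.18164934  0.10610514] [0.04940451 0.04768794 0.0081735 ] ((522.97314453125, -182.4971160888672), 24.906776428222656)
 in tool [ 0.00206914  0.1027969  -0.00025412]
 rim [ 0.52310235 -0.18221663] 0.07613895201959923 3462
s 152 [ 0.52481635 -0.1777999   0.10653227] [ 0.5242436  -0.17776895  0.10651337] [0.0486725  0.04646613 0.00752586] ((524.23193359375, -178.29380798339844), 24.580875396728516)
 in tool [-0.00200659  0.10238742 -0.00019546]
 rim [ 0.5232494  -0.17796523] 0.07662383043193446 200
t 15.7 tcp [ 0.5241 -0.18    0.2089] F [-0.7  0.2 -0.5] w 0.999 J [-0.04  0.3  -0.24 -0.   -1.03  2.79]
 shift [  0.6 104.9  -1.4] rot [ 0.     0.003 -0.   ]
```

View pics/cap.png

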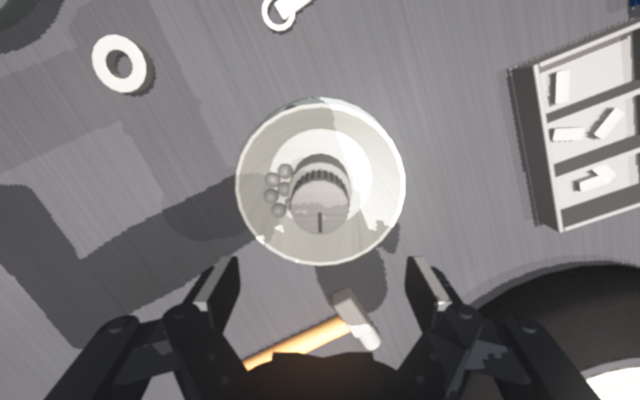

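```bash
python3 -c "
import cv2,numpy as np
a=cv2.imread('pics/cap.png'); b=cv2.imread('pics/scene_c.png')
cv2.imwrite('pics/chk.png',np.hstack([cv2.resize(a[140:240,230:310],(400,500),interpolation=2),cv2.resize(b[160:210,250:310],(400,500),interpolation=2)]))"
```

```text
(no output)
```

View pics/chk.png

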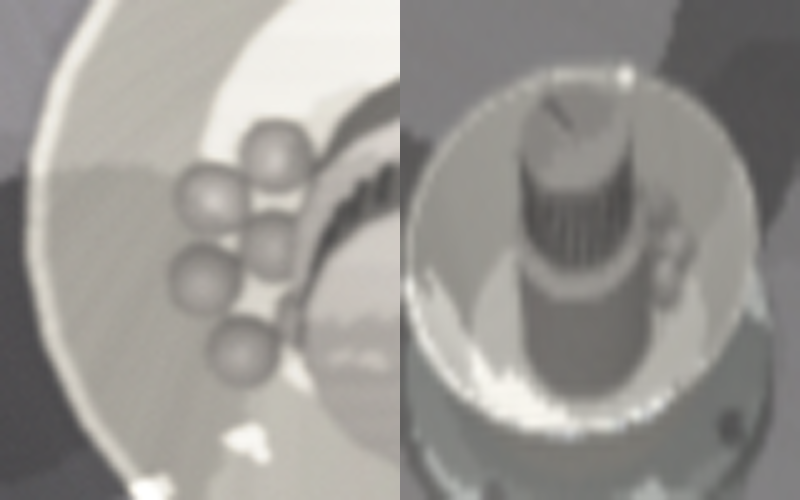

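All six balls are in the trough: five clear in the crop and a sixth half hidden behind the cap at (290,315). I'll descend on the cap and grip it.

Request:
{"method": "servo_tool", "body": {"moves": [{"x":0,"y":30,"z":-1,"wx":0,"wy":0,"wz":0},{"x":0,"y":65,"z":-1,"wx":0,"wy":0,"wz":0},{"x":0,"y":92,"z":-1,"wx":0,"wy":0,"wz":0},{"x":0,"y":105,"z":-1,"wx":0,"wy":0,"wz":0},{"x":0,"y":105,"z":-1,"wx":0,"wy":0,"wz":0},{"x":0,"y":105,"z":-1,"wx":0,"wy":0,"wz":0}]}}

```text
time_s: 16.3
tcp_pos: [0.5235, -0.1789, 0.1041]
tcp_rot: [-0.395, 0.586, -0.586, 0.395]
contact_force: [-0.8, -0.0, 0.5]
width: 1.002
```

Request:
{"method": "servo_tool", "body": {"moves": [{"x":0,"y":0,"z":0,"wx":0,"wy":0,"wz":0},{"x":0,"y":0,"z":0,"wx":0,"wy":0,"wz":0},{"x":0,"y":0,"z":0,"wx":0,"wy":0,"wz":0},{"x":0,"y":0,"z":0,"wx":0,"wy":0,"wz":0},{"x":0,"y":0,"z":0,"wx":0,"wy":0,"wz":0},{"x":0,"y":0,"z":0,"wx":0,"wy":0,"wz":0},{"x":0,"y":0,"z":0,"wx":0,"wy":0,"wz":0}], "jaw": 1}}

```text
time_s: 17.0
tcp_pos: [0.5226, -0.1784, 0.1053]
tcp_rot: [-0.395, 0.587, -0.586, 0.395]
contact_force: [-3.4, 3.2, 6.7]
width: 0.544
```

```bash
python3 -c "
from h import *
s=ctrl.get_state();print(s['moment'].round(2),s['tau'].round(2))
go([.5225,-.18,.104],67.7)"
```

```text
[ 0.95  1.03 -0.04] [-1.190e+00 -3.332e+01  1.466e+01  3.570e+00  1.060e+00  1.000e-02]
t 17.0 tcp [ 0.5226 -0.1784  0.1053] F [-3.4  3.2  6.7] w 0.544 J [-0.04  0.42 -0.36 -0.   -0.79  2.79]
 shift [1.5 1.3 0.5] rot [ 0.001  0.004 -0.   ]
```

Request:
{"method": "servo_tool", "body": {"moves": [{"x":0,"y":0,"z":0,"wx":0,"wy":0.06,"wz":0},{"x":0,"y":0.2,"z":0,"wx":0,"wy":0.18,"wz":0},{"x":0,"y":0.3,"z":0,"wx":0,"wy":0.31,"wz":0},{"x":0,"y":0.4,"z":0,"wx":0,"wy":0.44,"wz":0},{"x":0,"y":0.5,"z":0,"wx":0,"wy":0.57,"wz":0},{"x":0,"y":0.7,"z":0,"wx":0,"wy":0.7,"wz":0},{"x":0,"y":0.8,"z":0,"wx":0,"wy":0.83,"wz":0},{"x":0,"y":0.9,"z":0,"wx":0,"wy":0.96,"wz":0},{"x":0,"y":1.0,"z":0,"wx":0,"wy":1.09,"wz":0},{"x":0,"y":1.1,"z":0,"wx":0,"wy":1.22,"wz":0},{"x":0,"y":1.3,"z":0,"wx":0,"wy":1.35,"wz":0},{"x":0,"y":1.4,"z":0,"wx":0,"wy":1.48,"wz":0},{"x":0,"y":1.5,"z":0,"wx":0,"wy":1.61,"wz":0},{"x":0,"y":1.6,"z":0,"wx":0,"wy":1.74,"wz":0},{"x":0,"y":1.8,"z":0,"wx":0,"wy":1.87,"wz":0},{"x":0,"y":1.8,"z":0,"wx":0,"wy":1.9,"wz":0},{"x":0,"y":1.8,"z":0,"wx":0,"wy":1.9,"wz":0}]}}

```text
time_s: 18.7
tcp_pos: [0.5235, -0.1823, 0.1037]
tcp_rot: [-0.248, -0.661, 0.664, 0.246]
contact_force: [3.2, -18.7, -7.9]
width: 0.544
```

```bash
cat > st.py <<'E'
from h import *
s=ctrl.get_state();print("mom",s['moment'].round(2),"tau",s['tau'].round(2),"J6",s['joint_pos'][5].round(4),"F",s["contact_force"].round(1),"tcp",s["tcp_pos"].round(4),"w",round(s["width"],3),"t",s["time_s"],"yaw",np.degrees(np.arctan2(*R.from_quat(s["tcp_rot"]).as_matrix()[1::-1,2])).round(2))
E
python3 st.py
```

```text
mom [-5.31 -0.85 -0.04] tau [ 9.100e+00 -4.066e+01  1.435e+01 -4.000e-02 -1.090e+00 -6.000e-02] J6 0.8924 F [  3.2 -18.7  -7.9] tcp [ 0.5235 -0.1823  0.1037] w 0.544 t 18.7 yaw -130.95
```

Request:
{"method": "servo_tool", "body": {"moves": [{"x":0,"y":0,"z":0.5,"wx":0,"wy":0.1,"wz":0},{"x":0.2,"y":0.2,"z":0.9,"wx":0,"wy":0.2,"wz":0},{"x":0.3,"y":0.3,"z":1.2,"wx":0,"wy":0.3,"wz":0},{"x":0.4,"y":0.4,"z":1.5,"wx":0,"wy":0.4,"wz":0},{"x":0.5,"y":0.5,"z":1.8,"wx":0,"wy":0.5,"wz":0},{"x":0.5,"y":0.5,"z":1.8,"wx":0,"wy":0.5,"wz":0},{"x":0.5,"y":0.5,"z":1.8,"wx":0,"wy":0.5,"wz":0}]}}

```text
time_s: 19.4
tcp_pos: [0.5223, -0.1835, 0.1032]
tcp_rot: [-0.405, -0.58, 0.582, 0.402]
contact_force: [2.5, -2.0, -5.0]
width: 0.542
```

```bash
python3 st.py
```

```text
mom [-0.53 -0.57 -0.11] tau [  0.64 -38.81  14.22   3.09  -0.6    0.05] J6 0.3962 F [ 2.5 -2.  -5. ] tcp [ 0.5223 -0.1835  0.1032] w 0.542 t 19.4 yaw -159.51
```

Request:
{"method": "servo_tool", "body": {"moves": [{"x":0,"y":0.1,"z":0.3,"wx":0,"wy":0.1,"wz":0},{"x":0,"y":0.2,"z":0.6,"wx":0,"wy":0.2,"wz":0},{"x":0,"y":0.3,"z":0.8,"wx":0,"wy":0.3,"wz":0},{"x":0,"y":0.4,"z":1.1,"wx":0,"wy":0.4,"wz":0},{"x":0,"y":0.5,"z":1.3,"wx":0,"wy":0.5,"wz":0},{"x":0,"y":0.5,"z":1.3,"wx":0,"wy":0.5,"wz":0},{"x":0,"y":0.5,"z":1.3,"wx":0,"wy":0.5,"wz":0}]}}

```text
time_s: 20.1
tcp_pos: [0.5209, -0.1837, 0.1027]
tcp_rot: [0.535, 0.463, -0.464, -0.532]
contact_force: [1.9, 1.6, -1.9]
width: 0.542
```

```bash
python3 st.py
```

```text
mom [ 0.37 -0.08 -0.04] tau [ -0.63 -37.8   14.54   3.61  -0.08   0.05] J6 -0.1001 F [ 1.9  1.6 -1.9] tcp [ 0.5209 -0.1837  0.1027] w 0.542 t 20.1 yaw 171.99
```

Request:
{"method": "servo_tool", "body": {"moves": [{"x":0,"y":0.1,"z":0.3,"wx":0,"wy":0.1,"wz":0},{"x":0,"y":0.2,"z":0.6,"wx":0,"wy":0.2,"wz":0},{"x":0,"y":0.3,"z":0.8,"wx":0,"wy":0.3,"wz":0},{"x":0,"y":0.4,"z":1.1,"wx":0,"wy":0.4,"wz":0},{"x":0,"y":0.5,"z":1.3,"wx":0,"wy":0.5,"wz":0},{"x":0,"y":0.5,"z":1.3,"wx":0,"wy":0.5,"wz":0},{"x":0,"y":0.5,"z":1.3,"wx":0,"wy":0.5,"wz":0}]}}

```text
time_s: 20.8
tcp_pos: [0.5191, -0.184, 0.1025]
tcp_rot: [0.633, 0.318, -0.319, -0.63]
contact_force: [-2.0, -3.4, 1.4]
width: 0.544
```

```bash
python3 st.py
```

```text
mom [-0.86  0.65  0.76] tau [  1.27 -35.89  15.04   2.1    0.63  -0.77] J6 -0.5965 F [-2.  -3.4  1.4] tcp [ 0.5191 -0.184   0.1025] w 0.544 t 20.8 yaw 143.58
```

The moment jumped from 0.1 to 0.76 N m, so the cap is on the stop. I'll hold briefly, press a little more, and record the view.

Request:
{"method": "servo_tool", "body": {"moves": [{"x":0,"y":0,"z":0.2,"wx":0,"wy":0.05,"wz":0},{"x":0,"y":0,"z":0.3,"wx":0,"wy":0.1,"wz":0},{"x":0,"y":0,"z":0.3,"wx":0,"wy":0.1,"wz":0},{"x":0,"y":0,"z":0.3,"wx":0,"wy":0.1,"wz":0}]}}

```text
time_s: 21.2
tcp_pos: [0.5194, -0.1832, 0.1026]
tcp_rot: [0.647, 0.288, -0.288, -0.644]
contact_force: [0.1, 3.7, -0.9]
width: 0.539
```

```bash
python3 st.py; python3 -c "
from h import *
for n in ['scene','side','wrist']: cv2.imwrite(f'pics/stop_{n}.png',cloud(n)[0])"
```

```text
mom [ 1.15 -0.11  1.56] tau [ -3.57 -36.92  14.24   2.94  -0.05  -1.48] J6 -0.6931 F [ 0.1  3.7 -0.9] tcp [ 0.5194 -0.1832  0.1026] w 0.539 t 21.2 yaw 138.11
```

The moment rises elastically at about 8 N m/rad, so zero torque lies about 0.2 rad back. I'll back off 1.57 + 0.2 = 1.77 rad.

Request:
{"method": "servo_tool", "body": {"moves": [{"x":0,"y":0,"z":-0.3,"wx":0,"wy":-0.1,"wz":0},{"x":0.1,"y":0,"z":-0.6,"wx":0,"wy":-0.2,"wz":0},{"x":0.2,"y":-0.1,"z":-1.0,"wx":0,"wy":-0.32,"wz":0},{"x":0.3,"y":-0.2,"z":-1.3,"wx":0,"wy":-0.44,"wz":0},{"x":0.5,"y":-0.4,"z":-1.6,"wx":0,"wy":-0.56,"wz":0},{"x":0.7,"y":-0.5,"z":-1.9,"wx":0,"wy":-0.68,"wz":0},{"x":0.9,"y":-0.6,"z":-2.2,"wx":0,"wy":-0.8,"wz":0},{"x":1.2,"y":-0.7,"z":-2.4,"wx":0,"wy":-0.92,"wz":0},{"x":1.5,"y":-0.8,"z":-2.6,"wx":0,"wy":-1.04,"wz":0},{"x":1.8,"y":-0.9,"z":-2.8,"wx":0,"wy":-1.16,"wz":0},{"x":2.1,"y":-1.0,"z":-2.9,"wx":0,"wy":-1.28,"wz":0},{"x":2.5,"y":-1.1,"z":-3.0,"wx":0,"wy":-1.4,"wz":0},{"x":2.9,"y":-1.3,"z":-3.0,"wx":0,"wy":-1.52,"wz":0},{"x":3.2,"y":-1.4,"z":-3.0,"wx":0,"wy":-1.64,"wz":0},{"x":3.5,"y":-1.5,"z":-3.0,"wx":0,"wy":-1.73,"wz":0},{"x":3.6,"y":-1.5,"z":-3.0,"wx":0,"wy":-1.77,"wz":0},{"x":3.6,"y":-1.5,"z":-3.0,"wx":0,"wy":-1.77,"wz":0},{"x":3.6,"y":-1.5,"z":-3.0,"wx":0,"wy":-1.77,"wz":0}]}}

```text
time_s: 23.15
tcp_pos: [0.524, -0.1825, 0.1043]
tcp_rot: [-0.189, -0.681, 0.683, 0.187]
contact_force: [0.0, 4.2, 1.3]
width: 0.548
```

```bash
python3 st.py; python3 -c "
from h import *
S={n:cloud(n) for n in ['scene','side','wrist']}
for n in S: cv2.imwrite(f'pics/end_{n}.png',S[n][0])
def cr(p,n):
    i=cv2.imread(f'pics/{p}_{n}.png'); b={'scene':(150,240,90,75),'side':(210,290,100,85),'wrist':(100,220,200,170)}[n]
    return cv2.resize(i[b[0]:b[0]+b[3],b[1]:b[1]+b[2]],(260,220),interpolation=2)
r=[np.hstack([cr(p,n) for n in S]) for p in('stop','end')]
cv2.imwrite('pics/final.png',np.vstack(r))"
```

```text
mom [ 1.3  -0.05 -0.01] tau [-2.010e+00 -3.604e+01  1.410e+01  4.040e+00 -2.000e-02  2.000e-02] J6 1.0713 F [0.  4.2 1.3] tcp [ 0.524  -0.1825  0.1043] w 0.548 t 23.15 yaw -120.78
```

View pics/final.png

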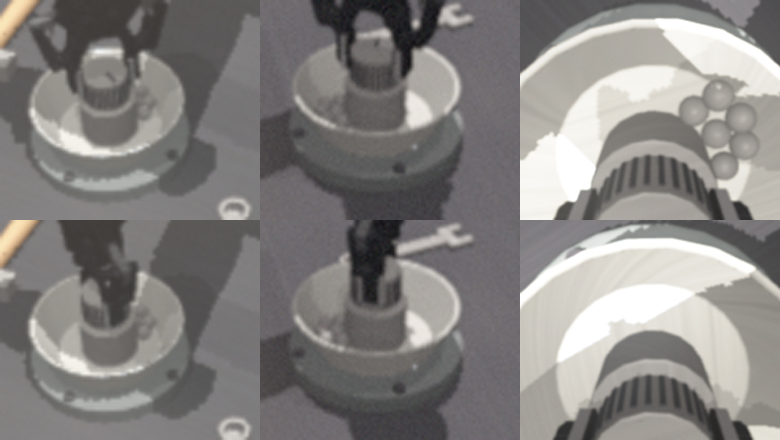

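In the wrist view at the stop all six balls lie in the trough. In the side view the cap line has turned about 180° from its start, which fits the measured 3.3 rad. After the back-off the moment is about 0 and the grip width is 0.548 (47 mm). I'll hand in.

```bash
python3 -c "
from bench import ctrl
print(ctrl.finish_job())"; python3 st.py
```

```text
the job is handed in; nothing more can be done
None
the job is handed in; nothing more can be done
```

The job is handed in at about 23 s of the 72 s allowed; no verdict is reported. I believe all the steps were met, but the final cap angle is worked out from the turns and torque, not seen.

- **Balls:** I poured from the grey scoop into the smaller hub. The last wrist view of them, with the cap at its stop, shows all six in the trough.
- **Scoop:** It stands back on its original spot. After release its fin top measured 60 mm above the bench, which matches standing upright.
- **Cap at the stop:** It turned about 3.3 rad clockwise until the moment rose from about 0.1 to 1.56 N m. The line on top moved by roughly half a turn, which fits.
- **Cap backed off:** I turned it back 1.77 rad, allowing about 0.2 rad for elastic twist, so it should sit near -1.57 rad. It is still gripped, with 47 mm between the fingers and almost no twist. The fingers hide the line in the final pictures, so I could not confirm the angle by eye.
- **Disagreement:** The wrist and scene cameras differed by about 2 mm in x and 4 mm in y, so I worked from values in between. While tightening, an off-centre grip pushed sideways with about 19 N for a moment, and I then corrected it.
- **Bystanders:** I did not remeasure them at the end. I saw no contact with any of them, and the ones visible in the later pictures looked unmoved.

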